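Clamp a control module into its cradle with an over-centre draw latch

ROBOT

A 6-joint arm with a two-finger parallel gripper is mounted at the origin on the work surface. World frame = base frame: x ahead of the robot, y to its left, z up, the work surface at z = 0. Lengths are in m, angles in degrees, forces in N, time in s.
With the tool pointing down it reaches from about 0.325 to 0.85 m from the base axis. Payload 15.5 kg.
Tool frame: the origin (TCP) lies at the very end of the fingers, on their centre line; the grasp point (between the pads) lies arm.grip_depth behind it (arm.grip_depth is the distance from the TCP to the grasp point, in m); z points along the fingers, y is the line along which they close (so a half turn about z gives the same grasp; the last joint's range is limited). The gripper opens to 91 mm and grips with 3 to 60 N. Pads are 32 mm wide; open, the fingers measure 118 mm over their backs; the gripper's body (76 mm by 178 mm) begins 60 mm behind the grasp point.
Start: joints at [68.955, 28.281, 77.091, -0, 74.628, -5.472], TCP at [0.168, 0.602, 0.214] pointing down, gripper open.
Joint ranges: [-166.48, 166.48], [-47.26, 123.95], [12.59, 153.08], [-70.14, 250.14], [6.76, 159.57], [-176.63, 176.63]. Speed limits (degrees/s): [108.29, 108.29, 147.25, 172.46, 172.46, 172.46].

INTERFACE

Orientations are given as a 3x3 rotation matrix whose columns are the frame's x, y, z axes.
In Python, from rig import arm gives the robot as it stands. Calls block until the motion is done:
- arm.move_to(position, orientation): joint-space move of the TCP to a pose.
- arm.move_l(position, orientation=None, feed=0.15): straight line of the TCP; orientation=None keeps the orientation; feed is the mean speed in m/s.
- arm.move_joints(angles): joint-space move.
- arm.grip(opening): finger opening in m; the grip force is fixed at half the most; returns when the fingers have stopped.
- arm.sleep(seconds).
- arm.solve_ik(position, orientation): joint angles nearest the present ones, or None.
- arm.snapshot(name): name is "side" or "top" or "wrist"; returns the picture (384x512x3 uint8, red, green, blue); there is no depth.
- arm.get_calibration(name): a dict with "intrinsics" (3x3 intrinsics, pixels), "k1" (the pictures are not rectified: a ray, as slopes to the right and down, at radius r is drawn at 1 + k1 r^2 times it, then the intrinsics apply), "cam_to_world" (4x4, takes a point from camera to world coordinates). Camera axes: x right, y down, z forward; pixel columns grow to the right and rows downward; lengths in m; the calibration is good to about 2 mm. A picture is of the moment at which its call begins: read the wrist's pose just before it. get_calibration takes no time and is no camera call; for the wrist camera it gives the pose at the moment of the call.
A pose or a line that the arm cannot do raises arm.Unreachable and nothing moves.
- arm.sign_off(): hands the job in; it is judged then, once.
Readings, each from a call of its own:
- arm.current_t(): time.
- arm.current_joint_positions(): joint angles.
- arm.current_dq(): joint speeds.
- arm.current_tau(): joint torques, N m.
- arm.current_ee_pos(): TCP position.
- arm.current_tool_rot(): TCP orientation.
- arm.current_force(): force on the tool from outside, world axes, zero at the start.
- arm.current_torque(): the same for the moment, N m.
- arm.current_width(): finger opening in m.
- arm.current_grasp_force(): force on a finger pad.
Only numpy, scipy, OpenCV 4.12 (cv2) and the standard library are available. Lean on these libraries where they do the work, as an engineer would, in place of code of your own. Each camera call takes 0.05 s, during which the arm holds its last target. There are 200 camera calls.

TASK

Clamp the loose control module into its cradle: swing the draw latch's claw over the keeper bar on top of the module and draw it back by hand just until it has caught and is snug, no tighter (a light pull, under 10 N), leaving the real pull to the lever; then swing the lever down over centre until it lies fully home, and let go. Work by feel and gently: do not jam the hook or force the lever, do not lean on the module with the fingers, and leave the tools lying round it alone.

Things in the scene. Friction and masses are not known exactly. Their poses are not given: they have to be found in the camera images.
- cradle: Steel cradle bolted to the boot floor (place and heading differ each time). Plate 275 x 120 x 4 mm. Origin on the floor straight under the lever's hinge; x from latch to module, y left of that, z up. All latch parts move in its x-z plane at y = 0. Bracket block under the hinge to z = 44, ears 37 wide to z = 74. Module's side rails at y = 52 to 57 either side, top z = 26; end stop at x = 204.
- pivot (a point): The lever's hinge axis (along the cradle's y), 67 mm above the cradle's origin, cradle's axes.
- buffer_face (a point): Free face of the sprung rubber buffer (70 wide, z 33 to 49), at cradle x = 76, on a wall at x 53 to 59, top z = 44. It pushes the module away from the latch with 4 N at first touch and 1.3 N/mm more; travel 13 mm. Fixed point: does not move with the buffer.
- lever (a joint): Lever angle q, rad: 0 = shut, fully home on a hard stop (handle level, pointing to cradle -x), growing to a stop at 2.0 as the handle swings up and over towards the module; the handle points q above cradle -x. Stiff (0.07 N m): stays where left. Claw hooked, dead centre is near q = 0.44; below it the buffer holds the lever shut. Swinging it shut takes up to about 8 N at the handle.
- crank_pin (a point): The claw's pin on the lever, 26 mm from the hinge, 25 degrees below the handle's line: at cradle x = -26 cos(q - 0.436), z = 67 + 26 sin(q - 0.436) mm for lever angle q.
- handle: The lever's flat steel handle, 85 long, 24 wide, 6 thick, from 15 to 100 mm from the hinge. Frame of the lever: origin on the hinge axis, -x along the handle to its end, z out of its outer face (up when shut), which lies 9 mm from the axis.
- handle_tip (a point): Middle of the handle's end edge on its outer face, 100 mm from the hinge.
- claw_pin (a joint): Claw's angle on its pin, rad: its elevation above level (pin to hook) is 0.088 + claw_pin - lever. The pin is stiff (0.05 N m): the claw stays where it is left, and if the lever is swung shut with no tension in the claw, the claw lifts off the bar with it: draw it snug first.
- claw: Steel claw, a strap 14 mm wide, 4 thick. Origin on its pin, x from pin to hook, z up when hooked. The hook is a lip across the end, 20 wide, 6 thick, inner face at x = 125, from z = -8 to z = +8; the strap's underside is at z = 4. Hooked, the lip's inner face bears on the bar's far side.
- claw_grip (a point): Centre of the claw's grip, a disc of 18 mm diameter, 14 wide, standing on the strap with its axis across (cradle y); at x = 100, z = 20 in the claw's frame. Pinch its flat ends from above, fingers closing along cradle y; it can turn between the pads but then creeps: better tilt the tool with the claw. With the hook over the bar it is 31 mm or more above the module's top.
- claw_lip (a point): Lower edge of the hook's inner face: x = 125, z = -8 in the claw's frame.
- module: Loose black control module, 120 x 100 x 45 mm, about 0.9 kg, on the cradle's plate (underside z = 4) between the rails, 0 to 2 mm off the buffer; it slides. Origin at the centre of its underside, cradle's axes. Dragging it over the plate takes 4 to 6 N.
- keeper_zone (a point): Middle of the range of the keeper: a round steel bar on the module's top, 6 mm diameter, 70 long, along y, axis 14 mm above the top (as high as the hinge), clear beneath between its posts. Its feet are bolted anywhere in slotted holes: the bar's axis lies within 4 mm either way along x of this point (module x = -35 to -27), different each time and not measured.
- screwdriver: Screwdriver lying by, 170 mm long; leave it alone.
- ratchet: Socket ratchet with rubber handle lying by, about 185 mm long; leave it alone.
- socket_box: Closed black socket box, 100 x 60 x 30 mm, lying by; leave it alone.
There are look-alikes about, which are no part of the job. What is shaped like the module but purple or yellow is not meant.

How it is judged:
By the outcome, as a careful person would: the job done as asked, in the order asked, and still so for the second after the job is handed in, with the robot touching nothing.
It also fails if it takes over 59 s, if anything falls off the work surface, if the arm or the gripper's body presses on something with over 40 N, if the wrist force passes 120 N, or if a joint passes its speed limit or range.

## Working session

There is one attempt and no reset: what is moved stays moved. The work goes in short steps, each a Python script; the robot and the scene stay as the last script left them, time stands still between calls to the robot, and variables do not carry over. Pictures are saved under pics/ and viewed, at most 10 in all, crops included, and the job is handed in when it is done.

```bash
ls; mkdir -p pics; python3 - <<'E'
from rig import arm
import cv2,numpy as np
for n in("top","side"):
    im=arm.snapshot(n); cv2.imwrite(f"pics/{n}0.png",im[:,:,::-1])
    c=arm.get_calibration(n); print(n,c)
print(arm.grip_depth,arm.current_t(),arm.current_width(),arm.current_force())
a=cv2.imread("pics/top0.png");b=cv2.imread("pics/side0.png")
E
```

```text
pics
top {'intrinsics': array([[482.51407399,   0.        , 250.68844975],
       [  0.        , 482.51407399, 197.35015275],
       [  0.        ,   0.        ,   1.        ]]), 'k1': 0.008358893561902149, 'cam_to_world': array([[ 3.98799571e-03, -9.94821682e-01,  1.01557455e-01,
         4.37695181e-01],
       [-9.99627036e-01, -1.22216983e-03,  2.72817715e-02,
         3.38130409e-02],
       [-2.70163773e-02, -1.01628377e-01, -9.94455524e-01,
         1.27640937e+00],
       [ 0.00000000e+00,  0.00000000e+00,  0.00000000e+00,
         1.00000000e+00]])}
side {'intrinsics': array([[350.49935055,   0.        , 253.50467113],
       [  0.        , 350.49935055, 185.6955286 ],
       [  0.        ,   0.        ,   1.        ]]), 'k1': 0.0016398696571261555, 'cam_to_world': array([[ 0.98961196, -0.09730416,  0.10583035,  0.45610203],
       [-0.14359075, -0.63283603,  0.76085495, -0.55263069],
       [-0.00706109, -0.76814742, -0.64023408,  0.59467383],
       [ 0.        ,  0.        ,  0.        ,  1.        ]])}
0.0188 0.1 0.09126761477095949 [0.38255268 0.41537776 0.66645995]
```

View pics/top0.png

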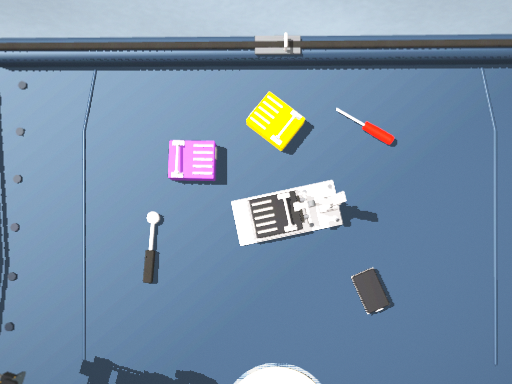

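View pics/side0.png

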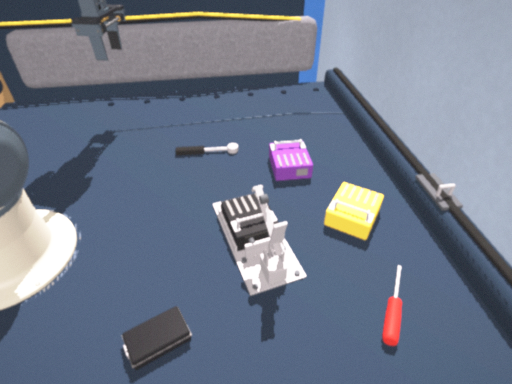

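Candidates for the module: purple (192,160), yellow (276,122) and black (275,213) on the steel cradle. The black one with the latch fits the description. The socket box (370,290) is black but plain. I'll confirm it in an enlarged crop.

```bash
python3 - <<'E'
import cv2,numpy as np
a=cv2.imread("pics/top0.png")[172:252,225:353];b=cv2.imread("pics/side0.png")[175:300,200:310]
a=cv2.resize(a,None,fx=6,fy=6,interpolation=cv2.INTER_CUBIC)
b=cv2.resize(b,None,fx=4.8,fy=4.8,interpolation=cv2.INTER_CUBIC)
a=(255*(a/255.)**1.6).astype('uint8')
cv2.imwrite("pics/ct.png",a);cv2.imwrite("pics/cs.png",b)
E
```

```text
(no output)
```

View pics/ct.png

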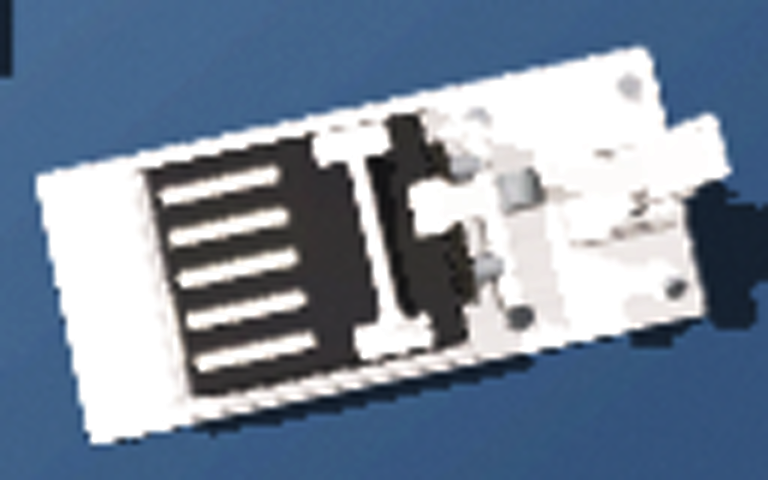

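View pics/cs.png

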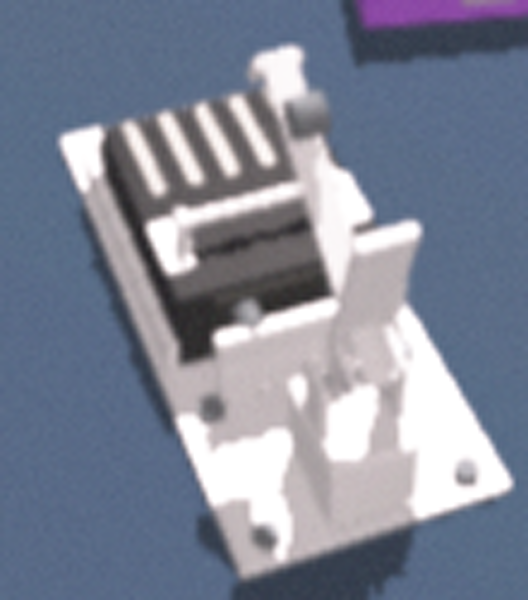

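The crop confirms the black module, with its keeper bar (crop 370,230), under the latch. The claw is raised: its grip disc is at top (311.7,203.3) and side (264,198), and its hook is at top (296,206) and side (258,187). The handle end is at top (343,197) and side (281,225), and the plate corners are clear.

```bash
cat > h.py <<'E'
import numpy as np,cv2
from rig import arm
def ray(c,uv):
    p=cv2.undistortPoints(np.array([[uv]],float),c["intrinsics"],np.array([c["k1"],0,0,0.]))[0,0]
    M=c["cam_to_world"]; d=M[:3,:3]@[p[0],p[1],1]; return M[:3,3],d/np.linalg.norm(d)
def onz(c,uv,z):
    o,d=ray(c,uv); return o+d*(z-o[2])/d[2]
def tri(cs,uvs):
    A=np.zeros((3,3));b=np.zeros(3);R=[ray(c,u) for c,u in zip(cs,uvs)]
    for o,d in R:
        P=np.eye(3)-np.outer(d,d);A+=P;b+=P@o
    X=np.linalg.solve(A,b); return X,[np.linalg.norm((np.eye(3)-np.outer(d,d))@(X-o)) for o,d in R]
def proj(c,X):
    M=np.linalg.inv(c["cam_to_world"]);r=cv2.Rodrigues(M[:3,:3])[0]
    return cv2.projectPoints(np.array([X],float),r,M[:3,3],c["intrinsics"],np.array([c["k1"],0,0,0.]))[0][0,0]
E
python3 - <<'E'
from h import *
T=arm.get_calibration("top");S=arm.get_calibration("side")
ct=lambda u,v:(225+u/6-.42,172+v/6-.42)
cs=lambda u,v:(200+u/4.8-.4,175+v/4.8-.4)
# plate corners via mask
a=cv2.imread("pics/top0.png"); 
P=[onz(T,ct(*p),.004) for p in [(40,175),(645,47),(705,315),(92,443)]]
P2=[onz(S,cs(*p),.004) for p in [(62,133),(512,485),(242,578)]]
P=np.array(P);print(P.round(4));print(np.array(P2).round(4))
print([np.linalg.norm(P[i]-P[(i+1)%4]).round(4) for i in range(4)])
ex=(P[0]-P[1]+P[3]-P[2]);ex/=np.linalg.norm(ex);ey=np.array([-ex[1],ex[0],0]);C=P.mean(0)
print("head",np.degrees(np.arctan2(ex[1],ex[0])),C)
def loc(X): return np.array([(X-C)@ex,(X-C)@ey,X[2]]).round(4)
for n,p,s in[("grip",(520,188),(307,115)),("hook",(425,205),(280,65)),("tip",(718,148),(388,233)),("bar_mid",(373,235),(265,195))]:
    X,e=tri([T,S],[ct(*p),cs(*s)]);print(n,X.round(4),loc(X),np.round(e,4))
print("module edges z=49",[loc(onz(T,ct(*p),.049)) for p in[(148,172),(190,395),(165,0)]])
print("foot bar",[loc(onz(T,ct(*p),.063)) for p in[(355,160),(393,315)]])
E
```

```text
[[ 0.5585  0.1203  0.004 ]
 [ 0.6157 -0.1468  0.004 ]
 [ 0.4975 -0.1713  0.004 ]
 [ 0.4407  0.0965  0.004 ]]
[[ 0.4434  0.1008  0.004 ]
 [ 0.618  -0.1462  0.004 ]
 [ 0.5002 -0.1733  0.004 ]]
[np.float64(0.2731), np.float64(0.1207), np.float64(0.2738), np.float64(0.1202)]
head 102.02074971407613 [ 0.52809163 -0.02532584  0.004     ]
grip [ 0.54   -0.076   0.1602] [-0.052  -0.0011  0.1602] [0.001 0.001]
hook [ 0.5344 -0.0397  0.1558] [-0.0154 -0.0031  0.1558] [0.0017 0.0017]
tip [ 0.5553 -0.1509  0.169 ] [-0.1285 -0.0005  0.169 ] [0.0017 0.0017]
bar_mid [ 0.5297 -0.0238  0.0673] [ 0.0012 -0.0019  0.0673] [0.0022 0.0022]
module edges z=49 [array([ 0.0886, -0.047 ,  0.049 ]), array([0.0906, 0.0494, 0.049 ]), array([ 0.0664, -0.118 ,  0.049 ])]
foot bar [array([ 0.0022, -0.0325,  0.063 ]), array([0.0005, 0.0344, 0.063 ])]
```

```bash
cat >> h.py <<'E'
H=np.radians(102.02);EX=np.array([np.cos(H),np.sin(H),0]);EY=np.array([-EX[1],EX[0],0]);EZ=np.array([0,0,1.])
O=np.array([.52809,-.02533,0])-.1075*EX
R=np.c_[EX,EY,EZ]
def loc(X): return R.T@(np.asarray(X)-O)
def wor(p): return O+R@np.asarray(p,float)
SG=1
def rot(t,sg=None):  # tilt t rad: tool z=(sin t,0,-cos t) in cradle
    z=R@[np.sin(t),0,-np.cos(t)];y=EY*(sg or SG);return np.c_[np.cross(y,z),y,z]
def disc(q,e):
    a=q-.436;return np.array([-.026*np.cos(a)+.1*np.cos(e)-.02*np.sin(e),0,.067+.026*np.sin(a)+.1*np.sin(e)+.02*np.cos(e)])
E
python3 - <<'E'
from h import *
g=loc([.54,-.076,.1602]);print(g)
j0=np.array(arm.current_joint_positions())
t=np.radians(14)
p=wor([g[0]-.09*np.sin(t),-.001,g[2]+.09*np.cos(t)])
for sg in(1,-1):
    j=arm.solve_ik(p,rot(t,sg)); print(sg,j)
    j=arm.solve_ik(wor([.09,0,.08]),rot(np.radians(-30),sg)); print(sg,j)
print(disc(1.27,.594))
E
```

```text
[ 0.05546065 -0.00109669  0.1602    ]
1 [-23.61602162  24.26441978  80.33164002  11.40702797  83.79337385
 142.29237462]
1 [   8.02939775   34.37825832  103.34815549  -41.85417553   48.37790718
 -153.85251383]
-1 [-23.61602162  24.26441978  80.33164002  11.40702797  83.79337385
 -37.70762538]
-1 [  8.02939775  34.37825832 103.34815549 -41.85417553  48.37790718
  26.14748617]
[0.05420737 0.         0.15879845]
```

```bash
sed -i 's/^SG=1/SG=-1/' h.py; python3 - <<'E'
from h import *
t=np.radians(14);g=np.array([.0552,-.001,.1602])
tz=np.array([np.sin(t),0,-np.cos(t)])
arm.move_to(wor(g-.09*tz),rot(t))
c=arm.get_calibration("wrist");np.save("w1.npy",c)
im=arm.snapshot("wrist");cv2.imwrite("pics/w1.png",im[:,:,::-1])
print(arm.current_t(),loc(c["cam_to_world"][:3,3]),arm.current_force())
for q,e in[(1.27,.594)]: 
    for nm,X in dict(disc=g,pin=[-.0175,0,.0863],bar=[.1085,0,.065],pivot=[0,0,.067]).items():print(nm,proj(c,wor(X)))
E
```

```text
2.9667 [ 0.07262807 -0.00142988  0.43369442] [-0.37147438 -0.1061344  -0.09934756]
disc [257.34613732 194.86417748]
pin [256.50467862 255.18775188]
bar [256.66762517 144.20859148]
pivot [256.58510224 236.47301388]
```

View pics/w1.png

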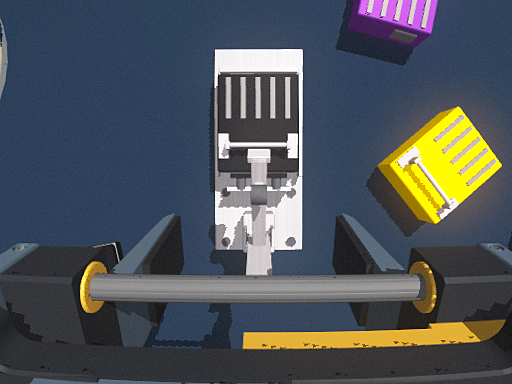

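The wrist view shows the grip disc at (259,194), 1.7 px right of prediction (about -2 mm in y). The plate edges are upright, so the heading is good, and the bar is near row 143. I'll read the bar's rows, then grasp.

```bash
python3 - <<'E'
from h import *
c=np.load("w1.npy",allow_pickle=True).item();im=cv2.imread("pics/w1.png")
g=im.mean(2)
for u in(238,242,276,280):print(u,g[132:156,u].astype(int))
print(g[108,205:310].astype(int)); print(g[194,240:280].astype(int))
for z in(.063,.067):
    for x in(.104,.108,.112):print(z,x,proj(c,wor([x,0.015,z])))
print("plate",proj(c,wor([.245,.06,.004])),proj(c,wor([.245,-.06,.004])),proj(c,wor([.197,0,.049])))
print(g[40:80,290].astype(int), g[60:85,245].astype(int))
E
```

```text
238 [ 63  63  59  62  60  62  66  65  60  53 167 255 255 234 180  72  55  57
  48  51  49  48  49  50]
242 [ 65  57  63  66  63  64  61  64  58  59 167 255 255 233 176  65  59  65
  61  48  40  51  49  47]
276 [ 67  71  69  65  67  69  68  69  58  57 164 255 255 229 172  72  62  66
  51  50  51  48  51  47]
280 [ 66  67  62  68  65  66  67  63  64  54 166 255 255 231 176  64  62  67
  53  47  42  50  47  44]
[ 71  72  73  77  66  42  41  43  34 103 157 162 112  29  51  56  60  57
  54  45  88 173 204 199 204 168  87  51  58  64  60  61  53  58  54 105
 189 204 204 210 159  73  51  61  65  60  64  70  65  54 118 198 204 202
 212 152  71  60  68  65  67  71  64  62  49 159 207 203 202 222 109  60
  66  65  68  64  66  70  66  40 174 213 203 203 220  90  60  67  67  68
  62  69  37  50 255 251 255 209  52  71  75  71  71  75  71]
[151 150 146 148 150 149 147 143 151 155 120 116 123 124 131 130 132 130
 132 130 131 131 134 129 134 133 124 143 144 146 145 144 143 154 147 145
 143 145 143 150]
0.063 0.104 [243.92450007 148.20482272]
0.063 0.108 [243.92352085 144.79566573]
0.063 0.112 [243.9228061  141.38529713]
0.067 0.104 [243.77215846 147.91321168]
0.067 0.108 [243.7711442  144.46675981]
0.067 0.112 [243.77040326 141.01908935]
plate [212.977642    48.68413093] [300.90904253  48.73977776] [256.78801804  72.83072534]
[ 71  78  75  72  75  81  70  74  51 251 255 250 249 248 249 249 250 249
 249 250 250 249 250 249 249 250 248 251 251 251 255 220  89  96  70  68
  62 128 131  87] [244 243 242 243 243 242 241 247 248 245 255 204  92 149  79  58  51 152
 151 146 151 145 146 149 142]
```

```bash
cat >> h.py <<'E'
from scipy.optimize import fsolve
Y=-.002;OFF=np.radians(20);D=.014
def tcp(d,t): return wor(np.array([d[0],Y,d[2]])+D*np.array([np.sin(t),0,-np.cos(t)]))
def qe(d,guess=(1.3,.5)): return fsolve(lambda v:(disc(*v)-d)[[0,2]],guess)
def F(): return R.T@np.array(arm.current_force())
E
python3 - <<'E'
from h import *
t=np.radians(14);g=np.array([.0552,0,.1600]);print(qe(g))
arm.move_l(tcp(g,t),rot(t),feed=.08);print("at",F())
arm.grip(.010);print(arm.current_width(),arm.current_grasp_force(),F(),arm.current_t())
c=arm.get_calibration("wrist");np.save("w2.npy",c)
im=np.hstack([arm.snapshot(n)[100:330,130:400] if n=="wrist" else cv2.resize(arm.snapshot("side")[160:290,200:330],(230,230)) for n in("wrist","side")])
cv2.imwrite("pics/w2.png",im[:,:,::-1])
E
```

```text
[1.32994372 0.59664804]
at [-0.02125855  0.27531629  0.02654604]
0.013697119692743242 30.000027492642403 [-0.1191483  -0.28429282 -0.65846573] 5.575
```

View pics/w2.png

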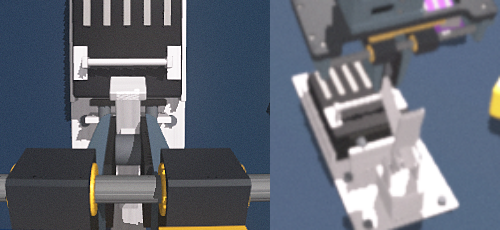

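```bash
cat >> h.py <<'E'
def pin(q): a=q-.436; return np.array([-.026*np.cos(a),0,.067+.026*np.sin(a)])
def cl(q,e,x,z): return pin(q)+np.array([x*np.cos(e)-z*np.sin(e),0,x*np.sin(e)+z*np.cos(e)])
def go(q,e,feed=.06): arm.move_l(tcp(disc(q,e),e-OFF),rot(e-OFF),feed=feed)
E
python3 - <<'E'
from h import *
q0,e0=qe(np.array([.0552,0,.16]))
P=[(1.5,.55),(1.7,.45),(1.85,.33),(1.85,.15),(1.85,0.),(1.85,-.12)]
for q,e in P:
    print(q,e,"lip",(cl(q,e,.125,-.008)*1e3).round(1)[[0,2]],arm.solve_ik(tcp(disc(q,e),e-OFF),rot(e-OFF)) is not None)
for q,e in P:
    go(q,e);print(F().round(2),round(arm.current_width(),4),round(arm.current_t(),2))
w=cv2.resize(arm.snapshot("wrist")[60:300,130:390],(520,480));s=cv2.resize(arm.snapshot("side")[170:290,200:330],(520,480))
cv2.imwrite("pics/w3.png",w[:,:,::-1]);cv2.imwrite("pics/s3.png",s[:,:,::-1]);np.save("w3.npy",arm.get_calibration("wrist"))
E
```

```text
1.5 0.55 lip [ 98.1 148.2] True
1.7 0.45 lip [108.2 139. ] True
1.85 0.33 lip [116.8 125.6] True
1.85 0.15 lip [120.7 103.5] True
1.85 0.0 lip [120.9  84.7] True
1.85 -0.12 lip [119.1  69.8] True
[0.4  1.39 1.23] 0.0135 5.93
[3.24 2.62 5.33] 0.0139 6.28
[4.09 1.76 4.68] 0.0137 6.64
[3.78 2.24 4.24] 0.0138 7.08
[1.83 2.59 1.63] 0.0139 7.47
[0.72 0.9  1.14] 0.0138 7.81
```

View pics/w3.png

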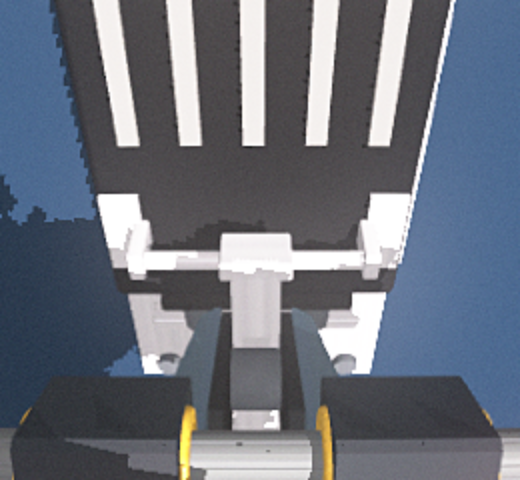

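The hook is over the bar: lip at crop rows 233–280, bar at row 260. I'll check that against projection.

```bash
python3 - <<'E'
from h import *
c=np.load("w3.npy",allow_pickle=True).item();q,e=1.85,-.12
f=lambda X:((proj(c,wor(np.array(X)+[0,Y,0]))-[130,60])*2).round(1)
print("cam",loc(c["cam_to_world"][:3,3]))
for x,z in[(.125,-.008),(.131,-.008),(.131,.008),(.125,.008)]:print(x,z,f(cl(q,e,x,z)))
for z in(.063,.067):print("bar",z,f([.1087,0.02,z]))
print("modfront top",f([.077,.045,.049]),f([.077,.045,.053]),"slat",)
print(loc(arm.current_ee_pos()),F())
E
```

```text
cam [ 0.24102727 -0.00241159  0.20415585]
0.125 -0.008 [255.  246.5]
0.131 -0.008 [255.  229.2]
0.131 0.008 [254.9 263.1]
0.125 0.008 [254.9 281. ]
bar 0.063 [190.3 256.7]
bar 0.067 [189.3 265.7]
modfront top [130.6 294.4] [129.  302.6] slat
[ 0.09084511 -0.00191521  0.08860896] [2.96134837 1.75189238 1.28256143]
```

```bash
cat >> h.py <<'E'
def Fm(n=5):
    a=[]
    for _ in range(n): a.append(F()); arm.sleep(.01)
    return np.mean(a,0)
def epull(q,zb=.064,zc=-.002,xb=.1087):
    d=np.array([xb,0,zb])-pin(q); return fsolve(lambda e:-d[0]*np.sin(e)+d[2]*np.cos(e)-zc,-.2)[0]
E
python3 - <<'E'
from h import *
for e in(-.18,epull(1.85)): go(1.85,e,.03);print(round(e,3),Fm().round(2))
print("clear x at contact q:",[(q,round(((np.array([.1087,0,.064])-pin(q))@[np.cos(epull(q)),0,np.sin(epull(q))])*1e3,1)) for q in(1.85,1.7,1.6,1.5,1.4)])
base=[];q=1.85
while q>1.40:
    q-=.012
    go(q,epull(q),.01);f=Fm();base.append(f[0])
    b=np.median(base[2:8]) if len(base)>8 else 3.
    print(round(q,3),f.round(2),round(arm.current_t(),1))
    if f[0]>min(b+2.5,7.5):break
print(loc(arm.current_ee_pos()),arm.current_width())
E
```

```text
-0.18 [-1.24  1.56  0.87]
-0.232 [-0.09  1.89  1.5 ]
clear x at contact q: [(1.85, np.float64(116.3)), (1.7, np.float64(119.8)), (1.6, np.float64(122.0)), (1.5, np.float64(124.0)), (1.4, np.float64(125.9))]
1.838 [3.81 2.41 1.44] 8.9
1.826 [4.58 2.55 1.83] 9.2
1.814 [4.3  2.97 1.84] 9.5
1.802 [4.   3.01 1.56] 9.8
1.79 [4.22 2.64 1.62] 10.1
1.778 [4.17 2.5  1.07] 10.4
1.766 [4.39 2.52 1.19] 10.7
1.754 [4.25 3.18 1.86] 11.0
1.742 [4.34 2.75 1.78] 11.3
1.73 [3.67 3.08 1.48] 11.6
1.718 [4.22 2.81 1.36] 11.9
1.706 [4.   2.75 1.47] 12.2
1.694 [3.98 2.78 1.72] 12.4
1.682 [3.98 2.65 1.54] 12.7
1.67 [3.8  2.75 1.18] 13.0
1.658 [4.29 2.56 1.64] 13.3
1.646 [4.27 2.6  1.12] 13.6
1.634 [5.13 2.82 1.19] 13.9
1.622 [6.5  3.23 1.65] 14.2
1.61 [7.33 3.   1.55] 14.5
[ 0.08481288 -0.00200439  0.07802009] 0.013677995694565865
```

```bash
cat >> h.py <<'E'
def push(q,r=.085): return wor([-r*np.cos(q)+.009*np.sin(q)+.016,Y,.067+r*np.sin(q)+.009*np.cos(q)])
E
python3 - <<'E'
from h import *
arm.grip(.034);print("open",Fm().round(2))
p=np.array(arm.current_ee_pos());z=np.array(arm.current_tool_rot())[:,2]
arm.move_l(p-.09*z,feed=.12)
a=push(1.85)
arm.move_to(a+[0,0,.08],rot(0));arm.grip(0.0)
im=cv2.resize(arm.snapshot("side")[170:290,200:330],(780,720))[:600];cv2.imwrite("pics/s4.png",im[:,:,::-1])
c=arm.get_calibration("wrist");np.save("w4.npy",c);im=arm.snapshot("wrist");cv2.imwrite("pics/w4.png",im[:,:,::-1])
print(arm.current_t(),loc(arm.current_ee_pos()),arm.current_width(),Fm().round(2))
E
```

```text
open [-0.01  0.08  0.4 ]
17.5667 [ 0.04805573 -0.00199405  0.2262514 ] 0.0006572978448618541 [-0.03  0.2  -0.21]
```

View pics/w4.png

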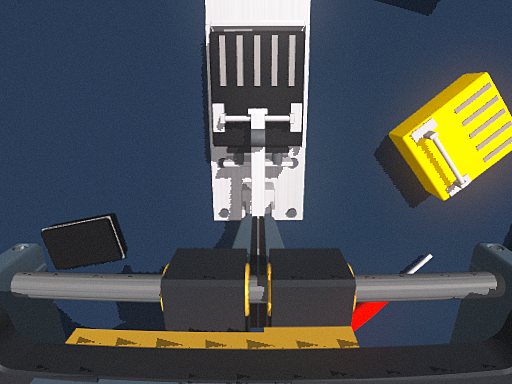

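The hook lip at (258,112) sits over the bar (row 119), and the claw stayed where I left it. Next I swing the lever.

```bash
python3 - <<'E'
from h import *
arm.move_l(push(1.85),rot(0),feed=.12)
print(Fm().round(2))
q=1.85
while q>.95:
    q-=.075; arm.move_l(push(q),feed=.05);f=Fm(3)
    print(round(q,3),f.round(2),round(arm.current_t(),1))
    if np.linalg.norm(f)>14:break
    if q<1.2 and np.linalg.norm(f)<1.5:print("no tension");break
im=cv2.resize(arm.snapshot("side")[170:290,200:330],(650,600));cv2.imwrite("pics/s5.png",im[:,:,::-1])
E
```

```text
[-0.29  0.29  0.38]
1.775 [ 0.67  0.51 -0.19] 18.8
1.7 [-0.08 -0.02  0.1 ] 19.1
1.625 [-0.   -0.35  0.47] 19.4
1.55 [-0.3   0.06 -0.18] 19.7
1.475 [ 0.34 -0.09 -0.06] 20.0
1.4 [ 0.45 -0.15 -0.22] 20.3
1.325 [ 0.78  0.23 -0.24] 20.6
1.25 [ 0.82  0.23 -0.33] 20.9
1.175 [ 0.71  0.45 -0.16] 21.2
no tension
```

View pics/s5.png

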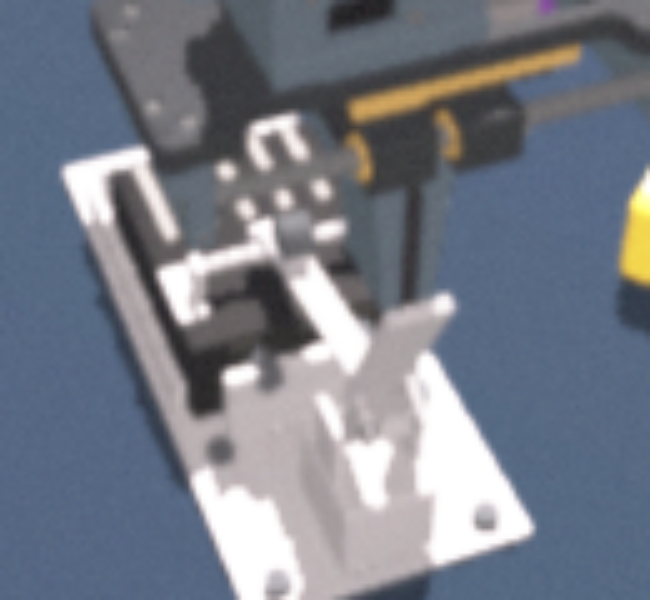

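```bash
python3 - <<'E'
from h import *
S=arm.get_calibration("side")
f=lambda X:((proj(S,wor(np.array(X)+[0,Y,0]))-[200,170])*5).round(0)
for q in(1.6,1.5,1.4,1.3,1.2,1.1,1.0):print(q,"tip",f([-.1*np.cos(q)+.009*np.sin(q),0,.067+.1*np.sin(q)+.009*np.cos(q)]), "disc at hooked",f(disc(q,epull(q))))
for q in(1.6,1.4,1.2):
  for e in(-.19,-.1,0,.2):print(q,e,f(disc(q,e)),f(cl(q,e,.131,.008)))
print(loc(arm.current_ee_pos()))
im=arm.snapshot("wrist");cv2.imwrite("pics/w5.png",im[:,:,::-1]);np.save("w5.npy",arm.get_calibration("wrist"))
E
```

```text
1.6 tip [363. 206.] disc at hooked [283. 214.]
1.5 tip [374. 224.] disc at hooked [285. 218.]
1.4 tip [386. 244.] disc at hooked [287. 221.]
1.3 tip [397. 266.] disc at hooked [289. 225.]
1.2 tip [409. 291.] disc at hooked [291. 228.]
1.1 tip [420. 317.] disc at hooked [292. 232.]
1.0 tip [431. 345.] disc at hooked [294. 235.]
1.6 -0.19 [283. 212.] [260. 198.]
1.6 -0.1 [284. 196.] [259. 177.]
1.6 0 [285. 181.] [259. 154.]
1.6 0.2 [290. 154.] [262. 114.]
1.4 -0.19 [287. 223.] [264. 209.]
1.4 -0.1 [288. 208.] [263. 188.]
1.4 0 [289. 192.] [263. 165.]
1.4 0.2 [294. 166.] [266. 125.]
1.2 -0.19 [291. 236.] [267. 221.]
1.2 -0.1 [291. 220.] [266. 200.]
1.2 0 [292. 205.] [266. 177.]
1.2 0.2 [298. 179.] [269. 137.]
[-0.00853907 -0.00201034  0.1489532 ]
```

View pics/w5.png

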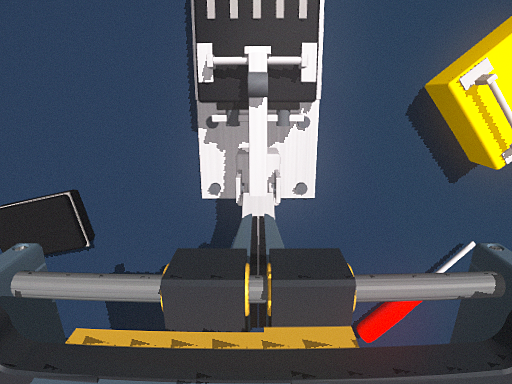

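```bash
python3 - <<'E'
from h import *
for n in("w4","w5"):
    c=np.load(n+".npy",allow_pickle=True).item();g=cv2.imread(f"pics/{n}.png").mean(2)
    r=slice(105,135) if n=="w4" else slice(45,80)
    print(n,r.start,g[r,235].astype(int))
    f=lambda X:proj(c,wor(np.array(X)+[0,Y,0])).round(1)
    print([(x,f([x,.02,.063])[1]) for x in(.098,.100,.102,.104,.106,.108,.110)])
    print("lip",[(q,e,f(cl(q,e,.131,.008))[1],f(cl(q,e,.125,.008))[1]) for q,e in((1.61,epull(1.61)),(1.13,epull(1.13)),(1.13,.29))])
    print("slats",g[10:60,249].astype(int) if n=="w4" else g[0:30,256].astype(int))
    print("end corner",f([.245,0.03,.004]),f([-.03,.05,.004]))
c=np.load("w5.npy",allow_pickle=True).item()
print(F().round(2))
E
```

```text
w4 105 [ 52  55  56  59  55  58  53  52  51  43  84 255 253 250 231 191  81  34
  43  41  36  41  37  54  52  56  50  54  54  45]
[(0.098, np.float64(127.9)), (0.1, np.float64(126.0)), (0.102, np.float64(124.1)), (0.104, np.float64(122.1)), (0.106, np.float64(120.2)), (0.108, np.float64(118.3)), (0.11, np.float64(116.3))]
lip [(1.61, np.float64(-0.2069855506324845), np.float64(107.0), np.float64(113.0)), (1.13, np.float64(-0.1360106375531564), np.float64(116.1), np.float64(122.1)), (1.13, 0.29, np.float64(129.2), np.float64(135.8))]
slats [242 243 242 242 243 242 243 242 242 241 246 247 244 240 245 235  87  93
 101 180 176  76  63  73  71  70  71  71  68  71  72  70  67  63  64  68
  66  63  66  63  68  60  62  61  63  61  65  63  62  59]
end corner [231.2  -7.1] [220.7 219.7]
w5 45 [ 57  63  60  61  64  60  64  67  65  59  52  78 255 254 251 246 230 200
 154  98  58  61  65  68  55  51  45  44  43  42  49  48  49  39  64]
[(0.098, np.float64(64.0)), (0.1, np.float64(61.3)), (0.102, np.float64(58.6)), (0.104, np.float64(55.8)), (0.106, np.float64(53.1)), (0.108, np.float64(50.3)), (0.11, np.float64(47.6))]
lip [(1.61, np.float64(-0.2069855506324845), np.float64(31.6), np.float64(39.8)), (1.13, np.float64(-0.1360106375531564), np.float64(44.0), np.float64(52.4)), (1.13, 0.29, np.float64(42.8), np.float64(53.9))]
slats [204 204 205 209 205 204 197 203 200 202 201 202 205 198 203 199 206 196
 113  29  60  68  63  65  64  64  65  68  70  65]
end corner [ 223.3 -100.8] [210.5 197.8]
[ 1.58  1.21 -0.69]
```

The bar has moved from x=108 to 101 mm with the claw still down, so the hook is pulling the module. The force threshold was too cautious. I'll continue.

```bash
python3 - <<'E'
from h import *
q=1.175
while q>-.06:
    q-=.075 if q>.15 else .02; arm.move_l(push(q),feed=.05);f=Fm(3)
    print(round(q,3),f.round(2),round(arm.current_t(),1))
    if np.linalg.norm(f)>(16 if q>.1 else 11):break
im=cv2.resize(arm.snapshot("side")[170:290,200:330],(650,600));cv2.imwrite("pics/s6.png",im[:,:,::-1])
E
```

```text
1.1 [ 1.03  0.43 -0.4 ] 21.6
1.025 [ 0.65 -0.24  0.4 ] 21.9
0.95 [ 1.08 -0.17 -0.42] 22.2
0.875 [-0.08 -0.19 -0.79] 22.5
0.8 [0.11 0.2  0.27] 22.8
0.725 [ 0.13  0.09 -0.22] 23.1
0.65 [-0.18 -0.18 -0.1 ] 23.4
0.575 [-0.1   0.02 -0.  ] 23.7
0.5 [ 0.11 -0.02 -0.19] 24.0
0.425 [0.42 0.14 0.23] 24.3
0.35 [ 0.2  -0.    0.44] 24.6
0.275 [ 0.58 -0.07  0.05] 24.9
0.2 [-0.37  0.1   0.14] 25.2
0.125 [-0.3   0.11  0.23] 25.5
0.105 [0.53 0.09 0.05] 25.7
0.085 [0.   0.11 0.24] 26.0
0.065 [-0.31 -0.22  0.08] 26.3
0.045 [-0.48  0.6   0.24] 26.6
0.025 [ 0.09  0.07 -0.11] 26.8
0.005 [-0.27 -0.19 -0.03] 27.1
-0.015 [ 4.77  5.02 23.44] 27.4
```

View pics/s6.png

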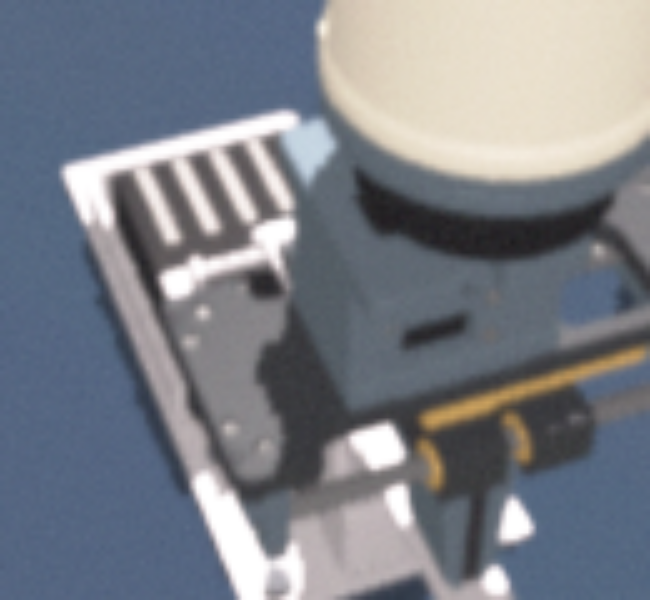

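```bash
python3 - <<'E'
from h import *
p=np.array(arm.current_ee_pos());print(loc(p))
arm.move_l(p+[0,0,.12],feed=.12)
arm.move_to(wor([-.06,Y-.16,.30]),rot(0))
np.save("s7.npy",arm.get_calibration("wrist"))
a=arm.snapshot("side");b=arm.snapshot("top");cv2.imwrite("pics/t7.png",b[:,:,::-1])
im=np.hstack([cv2.resize(a[170:290,200:330],(420,400)),cv2.resize(b[172:252,245:353],(380,282),interpolation=cv2.INTER_CUBIC)[:, :] if 0 else cv2.resize(b[172:252,260:340],(380,400),interpolation=cv2.INTER_CUBIC)])
cv2.imwrite("pics/s7.png",im[:,:,::-1]);print(arm.current_t(),Fm().round(2))
E
```

```text
[-0.06901667 -0.00207927  0.07598646]
29.4833 [ 0.09 -0.35 -0.07]
```

View pics/s7.png

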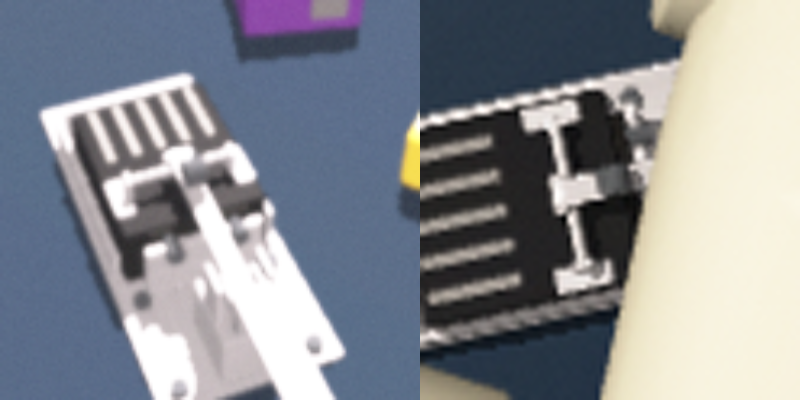

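```bash
python3 - <<'E'
from h import *
S=arm.get_calibration("side");a=arm.snapshot("side").mean(2)
for q in(0,.05,.1,.2,.3):print(q,proj(S,wor([-.1*np.cos(q)+.009*np.sin(q),Y,.067+.1*np.sin(q)+.009*np.cos(q)])).round(1))
u,v=proj(S,wor([-.1,Y,.076]))
for dv in range(-10,12,1):print(round(v+dv),a[int(round(v+dv)),int(u)-12:int(u)+14:2].astype(int))
print(arm.current_t())
E
```

```text
0 [296.7 293.2]
0.05 [296.8 291.3]
0.1 [296.8 289.2]
0.2 [296.6 284.6]
0.3 [296.1 279.6]
283 [245 255 255 255 255 255 255 255 169 113 114 113 112]
284 [197 255 255 255 255 255 255 255 227 114 112 112 112]
285 [132 255 255 255 255 255 255 255 252 118 110 113 113]
286 [ 95 253 255 255 255 255 255 255 255 132 113 112 111]
287 [ 77 235 255 255 255 255 255 255 255 179 113 110 113]
288 [ 71 186 255 255 255 255 255 255 255 238 113 113 112]
289 [ 75 145 255 255 255 255 255 255 255 254 125 113 114]
290 [ 80 122 252 255 255 255 255 255 255 255 140 110 113]
291 [ 85 115 233 255 255 255 255 255 255 250 134 114 115]
292 [ 96 112 187 255 255 255 255 255 250 207 123 110 112]
293 [ 98 109 144 255 255 255 253 236 193 146 113 110 110]
294 [ 96 113 124 251 255 251 218 173 135 119 112 111 114]
295 [102 111 116 213 242 208 153 130 116 112 114 110 112]
296 [110 112 116 160 181 151 122 115 112 113 112 112 113]
297 [108 114 113 126 136 120 112 111 111 110 112 113 114]
298 [111 113 111 112 115 113 114 111 109 112 113 114 113]
299 [112 111 111 112 110 115 112 111 113 114 113 113 112]
300 [112 113 113 110 110 114 110 111 113 110 115 112 112]
301 [113 112 112 109 112 112 110 111 111 110 112 112 110]
302 [110 112 112 110 115 112 112 110 113 112 112 110 113]
303 [109 113 112 110 110 112 113 109 111 109 112 108 112]
304 [109 113 111 113 111 108 110 110 110 112 112 114 114]
29.575
```

The handle's end edge falls on the predicted q = 0 pixel (row 293), and the press met the hard stop at the shut height. The robot is clear, so I'm handing it in.

```bash
python3 -c "
from rig import arm
print(arm.sign_off())"
```

```text
the job is handed in; nothing more can be done
None
```

The module is clamped and handed in: the claw was drawn snug at about 7 N, the lever is fully home and the arm is clear, but the last push on the hard stop read about 24 N, firmer than I intended, and I viewed 12 pictures against the limit of 10.

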